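# Close the bead crimper and lock it with its keeper peg

## Task

Close the bead crimper: push the free end of its long lever round the pin until the lever lies fully home against the stop block; feel for the stop, press the lever against it with about 10 N for half a second so that the crimp sets, and never push the lever harder than 16 N. Then lift the steel keeper peg out of its wooden rest and drop it upright, all the way down, into the keeper hole beside the closed lever, so that the lever stays locked against the stop. Let go of everything and leave the other things on the table where they are.

Things in the scene. Friction and masses are not known exactly. Their poses are not given: they have to be found in the camera images.
- crimper: Bench crimper: fixed grey steel base plate 130 x 200 x 18 mm. Origin: on the vertical pivot pin's axis, at table level. +x: the direction in which the lever closes; the shut lever lies along -y. The plate spans x -65..65, y -160..40 mm; steel bolt head on the pin up to 50 mm high; jaw anvil at x 18..42, y 7..37, 42 mm high. Fixed, its place and yaw vary.
- lever: Flat aluminium bar on the pin, turning in the horizontal plane: 18 mm wide, 20 mm high (its faces reach from 22 to 42 mm above the table), free end 220 mm from the pin. Origin on the pin's axis 22 mm above the table; -y runs along the bar to its free end, +x is the way it closes. It starts 0.40 to 0.75 rad open (swung to -x); shut = parallel to the crimper. Stiff hinge (about 0.7 N m friction): about 3.5 N at the free end; stays where it is left.
- lever_end (a point): Point on the lever's pushed face (the -x side), 198 mm from the pin, half-way up the bar (32 mm above the table). From 162 mm from the pin outward nothing lies under the lever but the table when it is shut, so a finger pushing here can reach down beside it to 10 mm over the table.
- stop_face (a point): Centre of the face of the stop block (aluminium with a black rubber face, 26 x 22 mm, 42 mm high) on the far (+x) side of the lever, 142 mm from the pin, 32 mm above the table. The lever's +x face meets it when the lever is shut; the stop is hard.
- keeper_hole (a point): Centre of the mouth of the keeper hole in the base plate, 18 mm above the table: 14.5 mm wide with a 2 mm chamfer, 15 mm deep, 95 mm from the pin along the bar, on the -x side of the shut lever, 17 mm from the bar's centre line. The open lever can cover it; the peg just clears the lever (2 mm) only when the lever is fully home.
- keeper_head (a point): Keeper peg, loose, 50 to 100 g, smooth steel: round shank 12 mm thick and 52 mm long with a tapered foot, under a round head 22 mm wide and 22 mm high. This point is the centre of the head, 63 mm above the foot (75 mm above the table at the start). The peg starts upright in the peg rest; in the keeper hole its foot is 3 mm and this point 66 mm above the table.
- keeper_foot (a point): Centre of the lower end of the keeper peg's shank; z of this frame runs up the peg.
- peg_rest: Fixed dark wooden block 60 x 60 x 28 mm with one 14.5 mm hole, 16 mm deep, in the middle of its top, in which the keeper peg stands; origin under its centre. It stands at the right (-y) or left (+y) of the crimper.
- canister: Bystander: white lidded ceramic canister, 92 mm wide, 128 mm high; origin under its centre.
- sorter: Bystander: lime plastic sorting tray with wells, 160 x 110 x 22 mm; origin under its centre.
- reamer: Bystander: steel bead reamer lying down, 145 mm long, square handle 16 mm thick; origin on the table under the front part of the handle.
- beadcup: Bystander: small terracotta cup, 64 mm wide, 45 mm high, on the other side of the crimper from the peg rest; origin under its centre.
- spool: Bystander: small clear wire spool, 48 mm wide, 40 mm high; origin under its centre.

How it is judged (in metres and radians):
On the way, in this order (a step that is already met when the one before it is completed fails the run):
1. the lever has been pressed home against the stop (within 0.01 rad) with 6 to 16 N (contact force between any of the fingers, the arm and lever above 6 N and angle between the x axis of lever and the x axis of crimper, either way round below 0.01 rad), for 0.2 s.
2. the keeper peg has been lifted out of its rest (height (world z) of keeper_foot above 0.032 m), for 0.1 s.
At the end, for the whole second after the job is handed in: The lever is within 0.01 rad of its shut position against the stop; the keeper peg stands in the keeper hole, its foot within 4 mm of the hole's centre and less than 6.5 mm above the table (bottom of the hole: 3 mm), tilted less than 0.2 rad; all at rest and released (angle between the x axis of lever and the x axis of crimper, either way round below 0.01 rad and horizontal distance between keeper_foot and keeper_hole below 0.004 m and height (world z) of keeper_foot below 0.0065 m and angle between keeper_foot's own z axis and vertical below 0.2 rad and linear speed of lever below 0.01 m/s and height (world z) of keeper_head below 0.072 m); the robot touches nothing.
It fails at once if the lever pushed with more than 16 N (contact force between any of the fingers, the arm and lever above 16 N).
It fails at once if a bystander moved more than 15 mm (distance of any of canister, sorter, reamer, beadcup, spool from where it was at the start of the episode above 0.015 m).
It also fails if it takes over 69 s, if anything falls off the work surface, if the arm or the gripper's body presses on something with over 40 N, if the wrist force passes 120 N, or if a joint passes its speed limit or range.

## Robot

A 7-joint arm with a two-finger parallel gripper is mounted at the origin on the work surface. World frame = base frame: x ahead of the robot, y to its left, z up, the work surface at z = 0. Lengths are in m, angles in degrees, forces in N, time in s.
With the tool pointing down it reaches from about 0.425 to 0.875 m from the base axis. Payload 4.7 kg.
Tool frame: the origin (TCP) lies at the very end of the fingers, on their centre line; the grasp point (between the pads) lies 19 mm behind it (manip.tcp_to_grasp is the distance from the TCP to the grasp point, in m); z points along the fingers, y is the line along which they close (so a half turn about z gives the same grasp; the last joint's range is limited). The gripper opens to 85 mm and grips with 20 to 120 N. Pads are 22 mm wide; open, the fingers measure 114 mm over their backs; the gripper's body (76 mm by 85 mm) begins 54 mm behind the grasp point. The pads swing forward as they close: fully open they stand 13 mm farther back than shut.
Start: joints at [71.11, 18.392, -4.016, 83.108, 1.295, 78.541, -3.26], TCP at [0.219, -0.612, 0.231] pointing down, gripper open.
Joint ranges: [-163.93, 163.93], [-17.29, 119.83], [-79.2, 71.16], [3.27, 140.29], [-89.18, 269.18], [5.43, 117.66], [-154.24, 154.24]. Speed limits (degrees/s): [147.25, 147.25, 180, 180, 180, 180, 180].

## Interface

Orientations are given as a 3x3 rotation matrix whose columns are the frame's x, y, z axes.
In Python, from bench import manip gives the robot as it stands.
- The arm moves only by the tool servo_tool, never from a script. Its argument "moves" is a list of rows, each a list of 4 numbers: the shift along the world's x, y, z in m, then the turn about the world's z in rad. A call has 1 to 20 rows; each row is the pose to reach, as a shift and turn from the pose commanded when the call began; what a row does not reach only later rows make up. A row lasts 1/10 s, in which the tool goes at most 50 mm and 8.59 degrees, less where a joint would pass 70% of its speed; a pose out of reach is approached as far as the arm can. A call with a gripper value outside its range is refused whole. "gripper" is the finger opening in m, from 0 to 0.0854, set as the call begins (left out, the last holds). The fingers move at their own pace and stop on an object; "force" is the grip in N (left out, the last holds). Time passes only in rows, so rows that repeat a pose let the fingers close. It gives the time, the measured TCP pose, the force, the opening and the grip force at its end, in the units of the state.
- manip.observe(): the state, without advancing time (a new reading comes with each control period).
- manip.get_image(name): name is "scene" or "top" or "wrist"; returns the picture (384x512x3 uint8, blue, green, red); there is no depth.
- manip.camera_params(name): a dict with "vfov" (degrees; the focal length in pixels is half the picture's height over the tangent of half this angle, whatever the lens; pixels are square), "cx", "cy" (the principal point, pixels), "rvec" (rotation vector, rad) and "tvec" (3), from world to camera coordinates, as OpenCV has them. Camera axes: x right, y down, z forward; pixel columns grow to the right and rows downward; lengths in m; the calibration is good to about 2 mm. A picture is of the moment at which its call begins: read the wrist's pose just before it. camera_params takes no time and is no camera call; for the wrist camera it gives the pose at the moment of the call.
- manip.finish_job(): hands the job in; it is judged then, once.
The state is a dict: "time_s": time; "joints": joint angles; "joint_velocities": joint speeds; "effort": joint torques, N m; "ee_pos": TCP position; "tcp_rot": TCP orientation; "force": force on the tool from outside, world axes, zero at the start; "moment": the same for the moment, N m; "gripper_width": finger opening in m; "finger_force": force on a finger pad.
Only numpy, scipy, OpenCV 4.12 (cv2) and the standard library are available. Lean on these libraries where they do the work, as an engineer would, in place of code of your own. Each camera call takes 0.05 s, during which the arm holds its last target. There are 200 camera calls.

## Working session

There is one attempt and no reset: what is moved stays moved. The work goes in short steps, Python scripts to look and compute and a tool call to move; the robot and the scene stay as the last step left them, time stands still between calls to the robot, and variables do not carry over. Pictures are saved under pics/ and viewed, at most 10 in all, crops included, and the job is handed in when it is done.

Besides the shell and the picture viewer there is one more tool, called after "Emit:" by a JSON object that holds its "name" and its "arguments", one argument or row to a line. servo_tool: Moves the arm, as the interface text tells. Its arguments: {"type":"object","properties":{"moves":{"type":"array"},"gripper":{"type":"number"},"force":{"type":"number"}},"required":["moves"]}

```bash
ls; mkdir -p pics
cat > h.py <<'E'
import numpy as np, cv2
from bench import manip
def cam(n):
    p=manip.camera_params(n); f=192/np.tan(np.radians(p['vfov'])/2)
    K=np.array([[f,0,p['cx']],[0,f,p['cy']],[0,0,1.]])
    R=cv2.Rodrigues(np.array(p['rvec'],float))[0]; t=np.array(p['tvec'],float).ravel()
    return K,R,t
def ray(c,uv,z):
    K,R,t=c; o=-R.T@t; d=R.T@np.linalg.inv(K)@np.array([uv[0],uv[1],1.])
    return o+d*(z-o[2])/d[2]
def proj(c,P):
    K,R,t=c; q=K@(R@np.asarray(P,float)+t); return q[:2]/q[2]
E
python3 - <<'E'
from h import *
s=manip.observe(); print(s)
ims=[manip.get_image(n) for n in('scene','top')]
for n,i in zip(('scene','top'),ims): cv2.imwrite(f'pics/{n}0.png',i); print(n,manip.camera_params(n), -cam(n)[1].T@cam(n)[2])
E
```

```text
pics
{'time_s': 0.0, 'joints': array([71.11022973, 18.43832167, -4.01569705, 83.17522246,  1.29270253,
       78.54119625, -3.25972485]), 'joint_velocities': array([ 0.00859985,  0.04730275,  0.07462339,  0.02509825, -0.11375949,
        0.02791026,  0.00093651]), 'effort': array([-1.95841162e-04, -4.93583143e+01, -3.82235432e-01, -3.14335442e+01,
        1.28947076e-02,  1.09395213e-02,  5.92965335e-06]), 'ee_pos': array([ 0.21887094, -0.61146473,  0.23022907]), 'tcp_rot': array([[ 9.41473461e-01,  3.37086381e-01, -7.02678751e-04],
       [ 3.37087108e-01, -9.41471779e-01,  1.78063111e-03],
       [-6.13257166e-05, -1.91328088e-03, -9.99998168e-01]]), 'force': array([-0.46306733,  0.23992178, -0.10937259]), 'moment': array([-0.05003254, -0.00808225, -0.00659327]), 'finger_force': 0.0, 'gripper_width': 0.08557127687556751}
scene {'vfov': 51.47942968812697, 'cx': 262.5324161955425, 'cy': 194.45977533550845, 'rvec': array([ 1.1162592 ,  2.237391  , -1.10556234]), 'tvec': array([ 0.36462277, -0.21917196,  1.34354098])} [1.18492236 0.42352802 0.63456403]
top {'vfov': 51.339238784117335, 'cx': 255.03558418454358, 'cy': 186.21775662875586, 'rvec': array([ 2.18964153, -2.12854003,  0.15247859]), 'tvec': array([-0.04241485,  0.54980733,  0.96327942])} [ 0.42112139 -0.01766906  1.02681008]
```

View pics/top0.png

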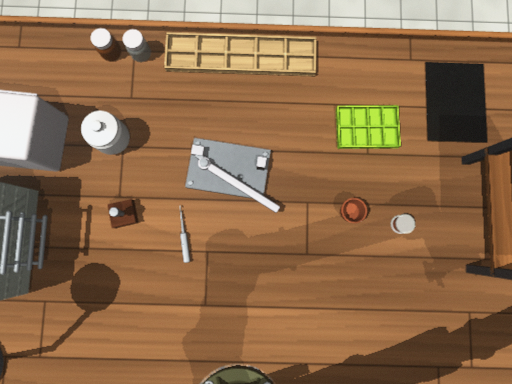

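View pics/scene0.png

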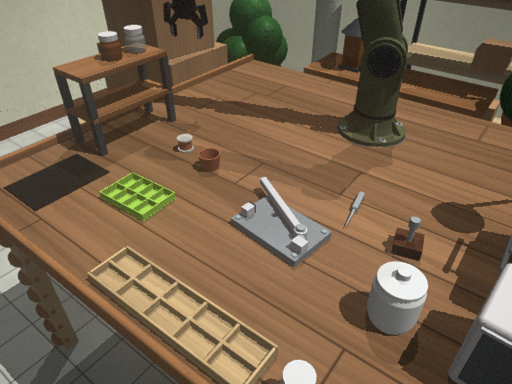

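The top view shows the crimper plate around (186–270, 138–198), with its pin at (203,163) and the lever end at (278,208). The peg rest is at (122,213), the reamer at (185,235), the canister at (105,132) and the beadcup at (354,210).

Run:
```python
from h import *
c=cam('top')
for n,uv,z in [('pin',(203,163),.05),('leverend',(278,208),.042),('plateTL',(194,139),.018),('TR',(271,150),.018),('BR',(264,199),.018),('BL',(186,188),.018),('stop',(262,162),.042),('anvil',(198,150),.042),('peg',(115,212),.086),('rest',(122,213),.028),('reamA',(181,206),.01),('reamB',(186,261),.016),('can',(105,132),.1),('cup',(354,210),.04)]:
    print(n,ray(c,uv,z).round(4))
i=cv2.imread('pics/top0.png'); cv2.imwrite('pics/crop.png',cv2.resize(i[125:275,80:290],None,fx=3.8,fy=3.8,interpolation=cv2.INTER_CUBIC))
print(proj(c,(.22,-.61,.23)))
```

```text
pin [0.6033 0.1039 0.05  ]
leverend [ 0.4974 -0.085   0.042 ]
plateTL [0.6714 0.1339 0.018 ]
TR [ 0.6485 -0.0656  0.018 ]
BR [ 0.5211 -0.0506  0.018 ]
BL [0.5435 0.1481 0.018 ]
stop [ 0.6117 -0.0426  0.042 ]
anvil [0.6375 0.1189 0.042 ]
peg [0.4737 0.3002 0.086 ]
rest [0.475  0.3023 0.028 ]
reamA [0.498  0.1598 0.01  ]
reamB [0.361  0.1394 0.016 ]
can [0.6616 0.3328 0.1   ]
cup [ 0.498  -0.2738  0.04  ]
[554.27047663 352.16590139]
```

View pics/crop.png

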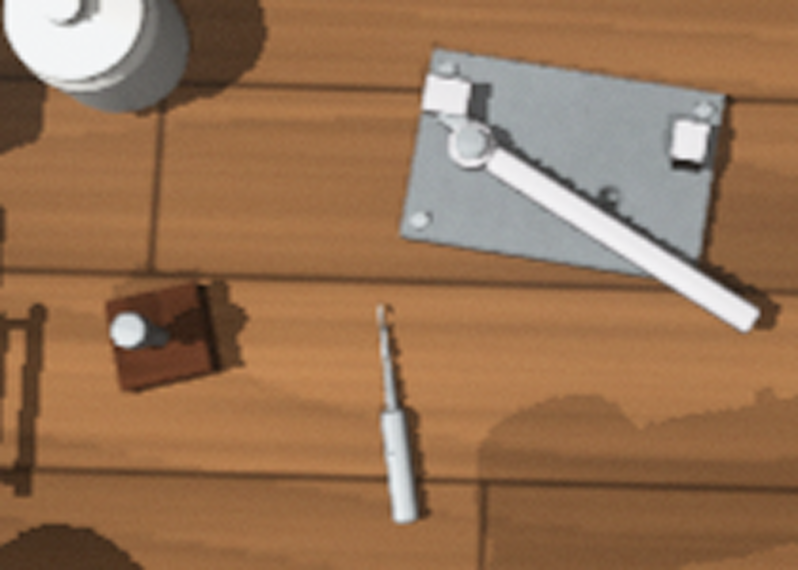

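The crop shows the crimper yawed about −6.5° and the lever about 0.40 rad open. The keeper hole is at crop (609,195), just clear of the lever. I'll move to a viewpoint near the push start with the fingers shut.

Emit:
{"name": "servo_tool", "arguments": {
  "moves": [
    [0.02,0.04,0,-0.06],
    [0.035,0.08,0,-0.12],
    [0.05,0.12,0,-0.18],
    [0.07,0.16,0,-0.24],
    [0.09,0.2,0,-0.3],
    [0.105,0.24,0,-0.36],
    [0.125,0.28,0,-0.42],
    [0.14,0.32,0,-0.48],
    [0.16,0.36,0,-0.54],
    [0.18,0.4,0,-0.6],
    [0.195,0.44,0,-0.66],
    [0.215,0.48,0,-0.72],
    [0.23,0.52,0,-0.78],
    [0.24,0.54,0,-0.82],
    [0.25,0.56,0,-0.855],
    [0.25,0.56,0,-0.855]
  ],
  "gripper": 0,
  "force": 40
}}

```text
time_s: 1.7
ee_pos: [0.4698, -0.0484, 0.2312]
tcp_rot: [[0.875, -0.485, 0.0], [-0.485, -0.875, 0.001], [-0.001, -0.001, -1.0]]
force: [-0.2, 0.7, -0.7]
gripper_width: 0.0
finger_force: 0.0
```

Run:
```python
from h import *
s=manip.observe(); print(s['time_s'],s['ee_pos'],s['tcp_rot'].round(3),s['joints'].round(1),s['force'])
c=cam('wrist'); print(manip.camera_params('wrist'), -c[1].T@c[2])
im=manip.get_image('wrist'); cv2.imwrite('pics/w1.png',im)
for n,P in [('pin',(.6033,.1039,.05)),('hole',(.575,.0112,.018)),('end',(.4974,-.085,.042)),('tcp',s['ee_pos'])]: print(n,proj(c,P))
```

```text
1.7 [ 0.46978921 -0.0483894   0.23122742] [[ 0.875 -0.485  0.   ]
 [-0.485 -0.875  0.001]
 [-0.001 -0.001 -1.   ]] [  40.2   -2.4  -36.1  106.2   -1.6   75.8 -114.5] [-0.23253245  0.72036648 -0.65804915]
{'vfov': 62.81139125113621, 'cx': 255.82847969266123, 'cy': 192.52884320232482, 'rvec': array([-1.50758908,  2.55667111,  0.38099492]), 'tvec': array([0.18597947, 0.377001  , 0.50517134])} [ 0.53424167 -0.08326204  0.37358998]
pin [ 61.28565111 127.93947383]
hole [162.19467554 106.43300425]
end [274.6690204  128.41879181]
tcp [257.36567294 249.70600222]
```

View pics/w1.png

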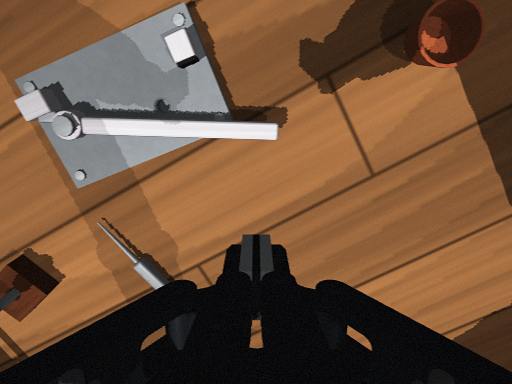

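The wrist view shows the bolt at (67,124), the lever end at (278,131), the keeper hole at (162,105) and the stop block at (182,46). I'll refine the positions from these.

```bash
cat >> h.py <<'E'
Cw=(np.array([[192/np.tan(np.radians(62.81139125113621)/2),0,255.82848],[0,192/np.tan(np.radians(62.81139125113621)/2),192.52884],[0,0,1]]),cv2.Rodrigues(np.array([-1.50758908,2.55667111,.38099492]))[0],np.array([0.18597947,0.377001,0.50517134]))
E
python3 - <<'E'
from h import *
c=Cw; im=cv2.imread('pics/w1.png'); hsv=cv2.cvtColor(im,cv2.COLOR_BGR2HSV)
m=((hsv[...,1]<45)&(hsv[...,2]>95)).astype('uint8'); m[210:]=0
n,l,st,ce=cv2.connectedComponentsWithStats(m)
i=1+np.argmax(st[1:,4]); ct=max(cv2.findContours((l==i).astype('uint8'),0,2)[0],key=cv2.contourArea)
print(st[i]); 
# plate corners (picked), lever edges, bolt
for nm,uv,z in [('c1',(16,79),.018),('c2',(187,3),.018),('c4',(80,187),.018),('pin',(68,123.5),.05),('hole',(162,105),.018)]: print(nm,ray(c,uv,z).round(4))
g=cv2.cvtColor(im,cv2.COLOR_BGR2GRAY)
for x in (120,180,220,260): print(x,g[108:148,x])
print(g[130,265:290]); print(g[95:118,155:170])
E
```

```text
[   15     3   264   185 21172]
c1 [0.6739 0.1317 0.018 ]
c2 [ 0.646  -0.0663  0.018 ]
c4 [0.5456 0.147  0.018 ]
pin [0.6035 0.0951 0.05  ]
hole [0.5764 0.0105 0.018 ]
120 [123  69  72  52  45  50  48  45  45  56  93 173 209 234 234 232 233 236
 235 236 240 242 239 237 238 239 234 138 157 160 162 163 162 165 160 161
 164 161 165 158]
180 [159 159 131  91  45  50  52  48  49  46  52  55 117 165 201 237 235 235
 233 233 230 234 237 240 240 239 241 235 233 139 164 163 165 167 168 166
 166 168 173 110]
220 [162 162 162 166  49  89 101  97  62  61  62  63  59  90 177 218 241 236
 234 233 233 232 234 238 241 241 240 240 238 238 103 115 120 117 120 117
 123 124 126 125]
260 [ 45  39  40  22  19  15  24  24  30  38  33  33  34  47  71 159 207 239
 235 234 234 231 230 232 240 240 239 237 234 236 234 154 112 113 117 116
 117 120 122 123]
[230 231 231 229 231 230 232 230 231 234 228 206 157 121 114 117 119 118
 118 118 120 117 119 121 119]
[[129 132 127 130 128 127 133 129 132 137 134 134 134 131 135]
 [131 128 129 132 130 135 132 134 133 134 135 133 135 132 137]
 [132 133 133 126 120 117 118 1
[... 592 characters left out ...]
3  80]
 [ 78  58  39  34  34  45  46  47  46  48  47  48  48  45  80]
 [ 81  65  51  33  32  43  47  50  49  46  49  47  42  55  92]
 [ 84  69  62  36  37  34  42  44  49  45  48  47  48  67 103]
 [ 67  54  41  42  38  37  37  40  51  50  48  48  47  78  84]
 [ 47  42  44  41  45  36  36  36  40  46  47  49  44  44  45]
 [ 46  45  48  45  46  44  40  43  42  41  42  42  43  50  47]
 [ 46  42  45  44  47  47  47  44  44  47  47  42  47  48  45]
 [ 48  48  47  47  50  45  46  44  45  47  46  47  49  48  47]
 [ 45  43  49  50  47  47  45  45  46  50  48  47  46  46  48]
 [ 48  48  44  48  51  49  50  49  49  48  50  46  48  51  46]
 [ 46  45  47  48  49  43  43  46  47  48  48  47  48  43  48]]
```

Emit:
{"name": "servo_tool", "arguments": {
  "moves": [
    [0,0,-0.04,0],
    [0,0,-0.08,0],
    [0,0,-0.12,0],
    [0,0,-0.155,0],
    [0,0,-0.185,0],
    [0,0,-0.205,0],
    [0,0,-0.215,0],
    [0,0,-0.215,0],
    [0,0,-0.215,0]
  ]
}}

```text
time_s: 2.65
ee_pos: [0.4696, -0.0526, 0.0171]
tcp_rot: [[0.872, -0.49, 0.001], [-0.49, -0.872, -0.001], [0.001, 0.0, -1.0]]
force: [-0.0, 0.2, 0.3]
gripper_width: 0.0002
finger_force: 0.0
```

Run:
```python
from h import *
c=Cw
A=ray(c,(120,134.8),.042);B=ray(c,(260,139.2),.042);E=ray(c,(277,131),.042)
d=(B-A)[:2];d/=np.linalg.norm(d);n=np.array([-d[1],d[0]])
s=manip.observe();T=s['ee_pos'];print(T,s['force'],np.degrees(np.arctan2(d[1],d[0])),A,B,E)
pin=np.array([.605,.0995]); print('face offset of pin',(pin-A[:2])@n,'end dist',(E[:2]-pin)@d, 'gap',(A[:2]-T[:2])@n,'along',(T[:2]-pin)@d)
a0=np.arctan2(d[1],d[0])
for h in (-.03,-.022,-.02):
  print('h',h)
  for k in range(0,28,3):
    a=a0+np.radians(k);D=np.array([np.cos(a),np.sin(a)]);N=np.array([-D[1],D[0]])
    print(k,round(np.radians(k),3),(pin+.198*D+h*N-T[:2]).round(4))
```

```text
[ 0.46960906 -0.05260023  0.01706246] [-0.0070754   0.20920817  0.31298168] -120.73678593962937 [0.56977136 0.05938525 0.042     ] [ 0.49501593 -0.06633331  0.042     ] [ 0.49389175 -0.08588276  0.042     ]
face offset of pin 0.009777431366807358 end dist 0.2161278449676402 gap 0.028856722312754626 along 0.19993146004413528
h -0.03
0 0.0 [ 0.0084 -0.0028]
3 0.052 [ 0.0167 -0.0092]
6 0.105 [ 0.0253 -0.0152]
9 0.157 [ 0.0342 -0.0207]
12 0.209 [ 0.0434 -0.0258]
15 0.262 [ 0.0528 -0.0303]
18 0.314 [ 0.0625 -0.0344]
21 0.367 [ 0.0723 -0.038 ]
24 0.419 [ 0.0824 -0.041 ]
27 0.471 [ 0.0926 -0.0435]
h -0.022
0 0.0 [ 0.0153 -0.0068]
3 0.052 [ 0.0238 -0.0129]
6 0.105 [ 0.0326 -0.0185]
9 0.157 [ 0.0416 -0.0237]
12 0.209 [ 0.051  -0.0283]
15 0.262 [ 0.0605 -0.0325]
18 0.314 [ 0.0703 -0.0362]
21 0.367 [ 0.0802 -0.0393]
24 0.419 [ 0.0903 -0.042 ]
27 0.471 [ 0.1005 -0.044 ]
h -0.02
0 0.0 [ 0.017  -0.0079]
3 0.052 [ 0.0255 -0.0138]
6 0.105 [ 0.0344 -0.0194]
9 0.157 [ 0.0435 -0.0244]
12 0.209 [ 0.0528 -0.029 ]
15 0.262 [ 0.0624 -0.0331]
18 0.314 [ 0.0722 -0.0366]
21 0.367 [ 0.0822 -0.0397]
24 0.419 [ 0.0923 -0.0422]
27 0.471 [ 0.1025 -0.0442]
```

Emit:
{"name": "servo_tool", "arguments": {
  "moves": [
    [0.004,-0.002,0,0],
    [0.008,-0.0035,0,0],
    [0.011,-0.005,0,0],
    [0.013,-0.006,0,0],
    [0.015,-0.007,0,0],
    [0.017,-0.008,0,0],
    [0.019,-0.0095,0,0.012],
    [0.021,-0.011,0,0.025]
  ]
}}

```text
time_s: 3.45
ee_pos: [0.4893, -0.0624, 0.0161]
tcp_rot: [[0.885, -0.466, -0.002], [-0.466, -0.885, 0.001], [-0.002, 0.0, -1.0]]
force: [-1.8, 2.9, 2.5]
gripper_width: -0.0
finger_force: 1.7
```

Emit:
{"name": "servo_tool", "arguments": {
  "moves": [
    [0.003,-0.002,0,0.02],
    [0.006,-0.004,0,0.036],
    [0.009,-0.006,0,0.053],
    [0.0118,-0.0075,0,0.07],
    [0.0145,-0.009,0,0.087],
    [0.0175,-0.0107,0,0.105],
    [0.0205,-0.0124,0,0.122],
    [0.0235,-0.0139,0,0.14],
    [0.0265,-0.0154,0,0.157],
    [0.0295,-0.0169,0,0.173],
    [0.0325,-0.0183,0,0.19],
    [0.0355,-0.0196,0,0.206],
    [0.0385,-0.0209,0,0.222],
    [0.0414,-0.0221,0,0.237]
  ]
}}

```text
time_s: 4.85
ee_pos: [0.5315, -0.0853, 0.0162]
tcp_rot: [[0.969, -0.245, -0.0], [-0.245, -0.969, -0.0], [-0.0, 0.0, -1.0]]
force: [-3.0, 0.8, -1.3]
gripper_width: 0.0001
finger_force: 1.7
```

Emit:
{"name": "servo_tool", "arguments": {
  "moves": [
    [0.002,-0.0008,0,0.01],
    [0.004,-0.0015,0,0.021],
    [0.006,-0.0022,0,0.032],
    [0.008,-0.0029,0,0.043],
    [0.01,-0.0036,0,0.053],
    [0.012,-0.0042,0,0.063],
    [0.014,-0.0049,0,0.073]
  ]
}}

```text
time_s: 5.55
ee_pos: [0.5455, -0.0903, 0.0163]
tcp_rot: [[0.985, -0.175, -0.0], [-0.175, -0.985, -0.0], [-0.0, 0.0, -1.0]]
force: [-3.5, 0.3, -1.8]
gripper_width: -0.0001
finger_force: 1.7
```

Run:
```python
from h import *
s=manip.observe(); print(s['force'],s['ee_pos'])
c=cam('top'); im=manip.get_image('top'); cv2.imwrite('pics/t2.png',cv2.resize(im[125:225,170:300],None,fx=5,fy=5,interpolation=cv2.INTER_CUBIC))
```

```text
[-3.53874427  0.2617517  -1.81465934] [ 0.54550414 -0.09027494  0.01626516]
```

View pics/t2.png

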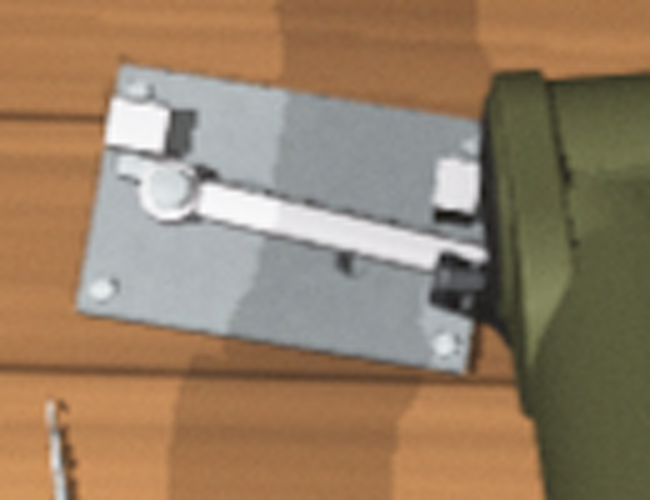

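The top view shows the lever just a few degrees short of the stop block at crop (455,185), with the keeper hole exposed at (347,262). From here I'll creep.

Emit:
{"name": "servo_tool", "arguments": {
  "moves": [
    [0.001,-0.0002,0,0.005],
    [0.002,-0.0004,0,0.01],
    [0.003,-0.0006,0,0.015]
  ]
}}

```text
time_s: 5.9
ee_pos: [0.5485, -0.091, 0.0164]
tcp_rot: [[0.987, -0.16, -0.0], [-0.16, -0.987, -0.001], [-0.0, 0.001, -1.0]]
force: [-4.0, -2.2, -1.1]
gripper_width: -0.0
finger_force: 1.8
```

Emit:
{"name": "servo_tool", "arguments": {
  "moves": [
    [0.001,-0.0002,0,0.005],
    [0.002,-0.0004,0,0.01]
  ]
}}

```text
time_s: 6.1
ee_pos: [0.5506, -0.0913, 0.0165]
tcp_rot: [[0.989, -0.15, 0.0], [-0.15, -0.989, -0.0], [0.0, 0.0, -1.0]]
force: [-4.2, -2.7, -0.4]
gripper_width: 0.0
finger_force: 1.8
```

Emit:
{"name": "servo_tool", "arguments": {
  "moves": [
    [0.0007,-0.0001,0,0.004],
    [0.0014,-0.0002,0,0.008]
  ]
}}

```text
time_s: 6.3
ee_pos: [0.5521, -0.0914, 0.0165]
tcp_rot: [[0.99, -0.143, 0.0], [-0.143, -0.99, -0.0], [0.0, 0.0, -1.0]]
force: [-5.1, -2.2, 0.8]
gripper_width: -0.0
finger_force: 1.8
```

Emit:
{"name": "servo_tool", "arguments": {
  "moves": [
    [0.0005,-0.0001,0,0.002],
    [0.001,-0.0002,0,0.004]
  ]
}}

```text
time_s: 6.5
ee_pos: [0.5531, -0.0915, 0.0166]
tcp_rot: [[0.99, -0.139, 0.0], [-0.139, -0.99, -0.0], [0.0, 0.0, -1.0]]
force: [-4.3, -2.1, 0.7]
gripper_width: 0.0004
finger_force: 1.8
```

Emit:
{"name": "servo_tool", "arguments": {
  "moves": [
    [0.0005,-0.0001,0,0.002],
    [0.0005,-0.0001,0,0.002]
  ]
}}

```text
time_s: 6.7
ee_pos: [0.5537, -0.0915, 0.0165]
tcp_rot: [[0.991, -0.137, 0.001], [-0.137, -0.991, -0.0], [0.001, -0.0, -1.0]]
force: [-3.8, -1.8, 0.1]
gripper_width: -0.0002
finger_force: 1.6
```

Emit:
{"name": "servo_tool", "arguments": {
  "moves": [
    [0.0005,-0.0001,0,0.002],
    [0.001,-0.0002,0,0.004],
    [0.0015,-0.0003,0,0.006]
  ]
}}

```text
time_s: 7.0
ee_pos: [0.5551, -0.0917, 0.0165]
tcp_rot: [[0.991, -0.131, 0.0], [-0.131, -0.991, -0.0], [0.0, 0.0, -1.0]]
force: [-3.6, -1.5, 1.8]
gripper_width: -0.0004
finger_force: 1.8
```

Emit:
{"name": "servo_tool", "arguments": {
  "moves": [
    [0.0005,-0.0001,0,0.002],
    [0.001,-0.0002,0,0.004]
  ]
}}

```text
time_s: 7.2
ee_pos: [0.5561, -0.0919, 0.0164]
tcp_rot: [[0.992, -0.127, 0.0], [-0.127, -0.992, -0.0], [0.0, 0.0, -1.0]]
force: [-4.0, -1.7, 2.0]
gripper_width: 0.0001
finger_force: 1.8
```

Emit:
{"name": "servo_tool", "arguments": {
  "moves": [
    [0.0005,-0.0001,0,0.002],
    [0.001,-0.0002,0,0.004]
  ]
}}

```text
time_s: 7.4
ee_pos: [0.557, -0.0921, 0.0164]
tcp_rot: [[0.992, -0.123, 0.0], [-0.123, -0.992, 0.0], [0.0, -0.0, -1.0]]
force: [-4.4, -1.4, 1.6]
gripper_width: 0.0001
finger_force: 1.8
```

Emit:
{"name": "servo_tool", "arguments": {
  "moves": [
    [0.0005,-0.0001,0,0.001],
    [0.001,-0.0002,0,0.002]
  ]
}}

```text
time_s: 7.6
ee_pos: [0.558, -0.0923, 0.0164]
tcp_rot: [[0.993, -0.121, 0.0], [-0.121, -0.993, 0.0], [0.0, -0.0, -1.0]]
force: [-3.2, -1.0, 1.6]
gripper_width: 0.0001
finger_force: 1.8
```

Emit:
{"name": "servo_tool", "arguments": {
  "moves": [
    [0.0005,-0.0001,0,0.001],
    [0.0005,-0.0001,0,0.001]
  ]
}}

```text
time_s: 7.8
ee_pos: [0.5586, -0.0924, 0.0164]
tcp_rot: [[0.993, -0.12, 0.0], [-0.12, -0.993, 0.0], [0.0, -0.0, -1.0]]
force: [-3.2, -1.8, 1.1]
gripper_width: -0.0001
finger_force: 1.5
```

Emit:
{"name": "servo_tool", "arguments": {
  "moves": [
    [0.0005,-0.0001,0,0.001],
    [0.0005,-0.0001,0,0.001]
  ]
}}

```text
time_s: 8.0
ee_pos: [0.559, -0.0925, 0.0164]
tcp_rot: [[0.993, -0.119, 0.0], [-0.119, -0.993, 0.0], [0.0, -0.0, -1.0]]
force: [-3.7, -1.2, 2.2]
gripper_width: -0.0
finger_force: 1.6
```

Emit:
{"name": "servo_tool", "arguments": {
  "moves": [
    [0.0005,-0.0001,0,0],
    [0.0005,-0.0001,0,0]
  ]
}}

```text
time_s: 8.2
ee_pos: [0.5595, -0.0926, 0.0164]
tcp_rot: [[0.993, -0.119, 0.0], [-0.119, -0.993, 0.0], [0.0, -0.0, -1.0]]
force: [-2.7, -1.0, 1.6]
gripper_width: 0.0002
finger_force: 1.6
```

Emit:
{"name": "servo_tool", "arguments": {
  "moves": [
    [0.0005,-0.0001,0,0],
    [0.0005,-0.0001,0,0]
  ]
}}

```text
time_s: 8.4
ee_pos: [0.56, -0.0927, 0.0164]
tcp_rot: [[0.993, -0.119, 0.0], [-0.119, -0.993, 0.0], [0.0, -0.0, -1.0]]
force: [-2.8, -0.6, 0.9]
gripper_width: 0.0
finger_force: 1.6
```

Emit:
{"name": "servo_tool", "arguments": {
  "moves": [
    [0.0005,-0.0001,0,0],
    [0.0005,-0.0001,0,0]
  ]
}}

```text
time_s: 8.6
ee_pos: [0.5604, -0.0928, 0.0163]
tcp_rot: [[0.993, -0.119, -0.0], [-0.119, -0.993, 0.0], [-0.0, -0.0, -1.0]]
force: [-3.3, 0.5, 1.5]
gripper_width: 0.0003
finger_force: 1.8
```

Emit:
{"name": "servo_tool", "arguments": {
  "moves": [
    [0.0005,-0.0001,0,0],
    [0.0005,-0.0001,0,0]
  ]
}}

```text
time_s: 8.8
ee_pos: [0.5604, -0.0927, 0.0163]
tcp_rot: [[0.993, -0.119, -0.001], [-0.119, -0.993, 0.0], [-0.001, 0.0, -1.0]]
force: [-4.6, -0.5, 3.7]
gripper_width: -0.0
finger_force: 2.6
```

The tool has stopped advancing at x ≈ 0.5604, so this is the stop. I'll build force in small steps.

Emit:
{"name": "servo_tool", "arguments": {
  "moves": [
    [0.0003,0,0,0],
    [0.0003,0,0,0]
  ]
}}

```text
time_s: 9.0
ee_pos: [0.5604, -0.0928, 0.0163]
tcp_rot: [[0.993, -0.119, -0.002], [-0.119, -0.993, 0.0], [-0.002, 0.0, -1.0]]
force: [-5.6, 0.4, 4.5]
gripper_width: -0.0003
finger_force: 3.0
```

Emit:
{"name": "servo_tool", "arguments": {
  "moves": [
    [0.0003,0,0,0],
    [0.0003,0,0,0]
  ]
}}

```text
time_s: 9.2
ee_pos: [0.5604, -0.0928, 0.0162]
tcp_rot: [[0.993, -0.119, -0.003], [-0.119, -0.993, -0.0], [-0.003, 0.0, -1.0]]
force: [-6.3, 0.5, 4.8]
gripper_width: -0.0004
finger_force: 3.4
```

Emit:
{"name": "servo_tool", "arguments": {
  "moves": [
    [0.0003,0,0,0],
    [0.0006,0,0,0],
    [0.0006,0,0,0]
  ]
}}

```text
time_s: 9.5
ee_pos: [0.5604, -0.0928, 0.0161]
tcp_rot: [[0.993, -0.119, -0.004], [-0.119, -0.993, -0.0], [-0.004, 0.001, -1.0]]
force: [-8.0, -0.4, 6.7]
gripper_width: 0.0001
finger_force: 4.1
```

Emit:
{"name": "servo_tool", "arguments": {
  "moves": [
    [0.0003,0,0,0],
    [0.0003,0,0,0]
  ]
}}

```text
time_s: 9.7
ee_pos: [0.5604, -0.0928, 0.0161]
tcp_rot: [[0.993, -0.119, -0.004], [-0.119, -0.993, -0.0], [-0.004, 0.001, -1.0]]
force: [-8.2, 0.4, 6.0]
gripper_width: -0.0003
finger_force: 4.5
```

Emit:
{"name": "servo_tool", "arguments": {
  "moves": [
    [0.0003,0,0,0],
    [0.0003,0,0,0],
    [0.0003,0,0,0],
    [0.0003,0,0,0],
    [0.0003,0,0,0],
    [0.0003,0,0,0],
    [0.0003,0,0,0]
  ]
}}

```text
time_s: 10.4
ee_pos: [0.5604, -0.0928, 0.0161]
tcp_rot: [[0.993, -0.119, -0.005], [-0.119, -0.993, -0.0], [-0.005, 0.001, -1.0]]
force: [-10.1, -0.8, 7.0]
gripper_width: -0.0001
finger_force: 4.8
```

Emit:
{"name": "servo_tool", "arguments": {
  "moves": [
    [-0.01,0,0,0],
    [-0.03,0,0,0],
    [-0.035,0,0.03,0],
    [-0.035,0,0.07,0.1],
    [-0.03,0,0.11,0.24],
    [-0.02,0.01,0.15,0.38],
    [-0.01,0.02,0.18,0.52],
    [0,0.03,0.2,0.66],
    [0.01,0.03,0.2,0.8],
    [0.01,0.03,0.2,0.94],
    [0.01,0.03,0.2,1.08],
    [0.01,0.03,0.2,1.22],
    [0.01,0.03,0.2,1.36],
    [0.01,0.03,0.2,1.5],
    [0.01,0.03,0.2,1.57],
    [0.01,0.03,0.2,1.57],
    [0.01,0.03,0.2,1.57]
  ],
  "gripper": 0.06
}}

```text
time_s: 12.1
ee_pos: [0.5732, -0.0629, 0.2165]
tcp_rot: [[0.121, 0.993, 0.002], [0.993, -0.121, -0.0], [0.0, 0.002, -1.0]]
force: [-0.7, -0.1, 0.6]
gripper_width: 0.06
finger_force: 0.0
```

Run:
```python
from h import *
s=manip.observe(); c=cam('wrist'); im=manip.get_image('wrist'); cv2.imwrite('pics/w2.png',im)
np.savez('w2.npz',K=c[0],R=c[1],t=c[2]); print(s['time_s'],s['ee_pos'],s['tcp_rot'].round(3),s['joints'].round(1),-c[1].T@c[2])
```

```text
12.1 [ 0.57316547 -0.06290725  0.21652227] [[ 0.121  0.993  0.002]
 [ 0.993 -0.121 -0.   ]
 [ 0.     0.002 -1.   ]] [ 49.6  16.9 -54.5  93.7  14.1  76.6 -14. ] [0.58189082 0.01125057 0.35893204]
```

View pics/w2.png

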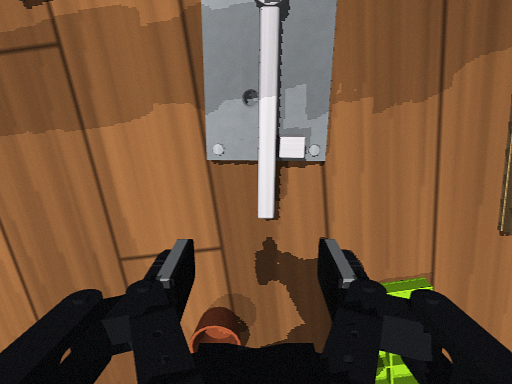

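The wrist view shows the lever shut against the stop block at (291,147). The keeper hole is at (250,97), just left of the lever.

Run:
```python
from h import *
d=np.load('w2.npz'); c=(d['K'],d['R'],d['t']); im=cv2.imread('pics/w2.png'); g=cv2.cvtColor(im,cv2.COLOR_BGR2GRAY)
print(g[86:110,238:272])
for r in (50,130):print(r,g[r,196:212],g[r,254:286],g[r,322:336])
for n,uv,z in [('hole',(250.5,97),.018),('lf97',(259.5,97),.042),('lf200',(258.5,200),.042),('endc',(266.5,218),.042),('PL',(208,160),.018),('PR',(326,163),.018)]: print(n,ray(c,uv,z).round(4))
t=cam('top');
```

```text
[[126 129 127 130 128 123 124 121 126 123 123 126 125 127 125 128 124 123
  126 127 100 149 176 204 216 212 212 217 214 209 203 201 199 202]
 [128 128 134 127 129 126 123 128 124 124 125 127 126 129 122 128 125 123
  124 125 102 150 181 211 216 212 215 217 213 207 203 204 199 198]
 [129 128 133 127 130 126 129 127 123 126 129 126 130 125 128 130 128 127
  124 124 102 146 178 207 215 212 213 218 214 209 205 202 204 202]
 [127 133 129 132 123 127 126 125 127 129 107  89  78  78  88 103 122 126
  125 123 103 149 182 210 214 210 213 215 213 208 200 203 200 204]
 [131 125 130 128 128 129 125 128 106  69  60  61  61  61  65  68  78 107
  119 126 104 149 179 206 217 213 215 215 217 208 201 201 200 198]
 [129 129 128 125 124 128 121  79  61  63  47  43  53  51  62  45  28  57
  101 121 104 149 178 210 217 211 211 216 212 205 201 200 201 198]
 [129 129 126 128 128 131  88  39  47  47  43  48  46  63  75  65  57  69
   79  95  97 151 180 206 212 211 213 214 211 208 204 201 201 199]
 [127 130 126 130 127 103  67  56  43  44  46  43  41  63  70  71  67  75
   78  79  86 154 180 209 215 211 212 2
[... 2278 characters left out ...]
 231]]
50 [ 80  84  77  78  81  81  86 127 138 138 135 138 134 134 133 133] [126 128 128 128 129  75 146 198 217 214 217 216 219 218 210 208 211 207
 202 203 203 198 179 148  81  45  45  40 112 133 130 128] [129 130 128 130 128 129 126 125 124 126 129  72  75  98]
130 [114 119 114 100  81  66  56  67  76 114 152 163 157 158 157 159] [153 152 149 151 150 194 227 236 237 236 237 234 232 228 227 228 229 230
 231 232 209 162  81  40  39 109 124 121 123 123 124 120] [148 146 150 147 152 122  93  90 105 110 109 114 116 120]
hole [0.5765 0.0125 0.018 ]
lf97 [0.5855 0.0114 0.042 ]
lf200 [ 0.5721 -0.0923  0.042 ]
endc [ 0.5783 -0.1136  0.042 ]
PL [ 0.5218 -0.0475  0.018 ]
PR [ 0.6503 -0.0665  0.018 ]
```

Emit:
{"name": "servo_tool", "arguments": {
  "moves": [
    [-0.013,0.036,0,0],
    [-0.025,0.072,0,0],
    [-0.038,0.108,0,0],
    [-0.05,0.144,0,0],
    [-0.063,0.18,0,0],
    [-0.075,0.216,0,0],
    [-0.088,0.252,0,0],
    [-0.095,0.275,0,0],
    [-0.099,0.288,0,0],
    [-0.099,0.288,0,0],
    [-0.099,0.288,0,0]
  ]
}}

```text
time_s: 13.25
ee_pos: [0.474, 0.2247, 0.2164]
tcp_rot: [[0.12, 0.993, 0.001], [0.993, -0.12, -0.0], [-0.0, 0.001, -1.0]]
force: [0.0, -0.5, -0.1]
gripper_width: 0.0604
finger_force: 0.0
```

Run:
```python
from h import *
s=manip.observe(); c=cam('wrist'); im=manip.get_image('wrist'); cv2.imwrite('pics/w3.png',im)
np.savez('w3.npz',K=c[0],R=c[1],t=c[2]); print(s['time_s'],s['ee_pos'],s['tcp_rot'].round(3),s['joints'].round(1),-c[1].T@c[2],proj(c,(.474,.3,.086)))
```

```text
13.25 [0.47399221 0.22465827 0.21638121] [[ 0.12   0.993  0.001]
 [ 0.993 -0.12  -0.   ]
 [-0.     0.001 -1.   ]] [ 31.   10.8 -64.9 100.4  10.1  75.2 -43. ] [0.48275605 0.29886696 0.35872662] [245.54884885  97.29408109]
```

View pics/w3.png

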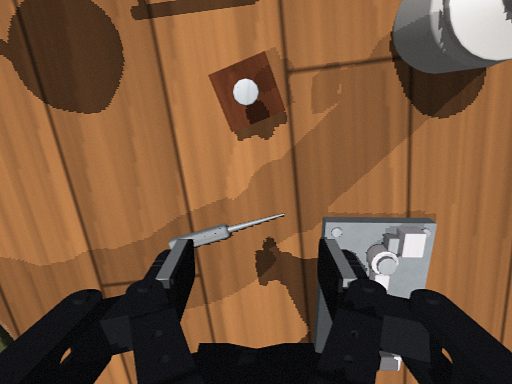

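The wrist view shows the peg head at about (246,92), standing upright in the rest block at (248,93).

Run:
```python
from h import *
d=np.load('w3.npz'); c=(d['K'],d['R'],d['t']); im=cv2.imread('pics/w3.png'); hsv=cv2.cvtColor(im,cv2.COLOR_BGR2HSV)
m=np.zeros(im.shape[:2],'uint8'); m[70:115,225:268]=(hsv[70:115,225:268,1]<60)&(hsv[70:115,225:268,2]>120)
ct=max(cv2.findContours(m,0,1)[0],key=cv2.contourArea); (u,v),r=cv2.minEnclosingCircle(ct); print(u,v,r,cv2.boundingRect(ct), ray(c,(u,v),.086))
for p in [(209,74),(266,51),(286,110),(232,135)]: print(ray(c,p,.028))
```

```text
245.24684143066406 91.16075897216797 13.163171768188477 (233, 78, 26, 27) [0.47437687 0.30483582 0.086     ]
[0.43917526 0.32635717 0.028     ]
[0.49729496 0.34037022 0.028     ]
[0.51142203 0.28304801 0.028     ]
[0.45328973 0.26466296 0.028     ]
```

Emit:
{"name": "servo_tool", "arguments": {
  "moves": [
    [0,0.03,0,0],
    [0.0005,0.06,-0.01,0],
    [0.0005,0.0795,-0.03,0],
    [0.0005,0.0795,-0.06,0],
    [0.0005,0.0795,-0.09,0],
    [0.0005,0.0795,-0.12,0],
    [0.0005,0.0795,-0.145,0],
    [0.0005,0.0795,-0.158,0],
    [0.0005,0.0795,-0.158,0],
    [0.0005,0.0795,-0.158,0]
  ]
}}

```text
time_s: 14.3
ee_pos: [0.475, 0.3044, 0.0591]
tcp_rot: [[0.121, 0.993, 0.001], [0.993, -0.121, 0.001], [0.001, 0.001, -1.0]]
force: [-0.6, -0.1, 0.3]
gripper_width: 0.0602
finger_force: 0.0
```

Emit:
{"name": "servo_tool", "arguments": {
  "moves": [
    [0,0,0,0],
    [0,0,0,0],
    [0,0,0,0],
    [0,0,0,0],
    [0,0,0,0],
    [0,0,0,0],
    [0,0,0,0],
    [0,0,0,0]
  ],
  "gripper": 0,
  "force": 40
}}

```text
time_s: 15.1
ee_pos: [0.4749, 0.305, 0.0594]
tcp_rot: [[0.12, 0.993, 0.002], [0.993, -0.12, 0.001], [0.001, 0.002, -1.0]]
force: [-0.6, 0.5, 5.9]
gripper_width: 0.0206
finger_force: 39.2
```

Emit:
{"name": "servo_tool", "arguments": {
  "moves": [
    [0,0,0.01,0],
    [0,0,0.025,0],
    [0,0,0.045,0],
    [0,0,0.065,0],
    [0,0,0.085,0],
    [0,0,0.085,0],
    [0,0,0.085,0],
    [0,0,0.085,0]
  ]
}}

```text
time_s: 15.9
ee_pos: [0.4736, 0.3039, 0.1425]
tcp_rot: [[0.12, 0.993, -0.001], [0.993, -0.12, -0.001], [-0.001, -0.001, -1.0]]
force: [0.8, -0.7, -0.8]
gripper_width: 0.0204
finger_force: 39.3
```

Emit:
{"name": "servo_tool", "arguments": {
  "moves": [
    [0.007,-0.02,0,0],
    [0.017,-0.05,0,0],
    [0.028,-0.08,0,0],
    [0.038,-0.11,0,0],
    [0.049,-0.14,0,0],
    [0.059,-0.17,0,0],
    [0.069,-0.2,0,0],
    [0.08,-0.23,0,0],
    [0.09,-0.26,0,0],
    [0.097,-0.28,0,0],
    [0.101,-0.293,0,0],
    [0.101,-0.293,0,0],
    [0.101,-0.293,0,0],
    [0.101,-0.293,0,0]
  ]
}}

```text
time_s: 17.3
ee_pos: [0.5746, 0.0136, 0.1433]
tcp_rot: [[0.117, 0.993, -0.0], [0.993, -0.117, 0.001], [0.001, -0.0, -1.0]]
force: [-0.8, 0.1, -0.8]
gripper_width: 0.0202
finger_force: 39.3
```

Run:
```python
from h import *
s=manip.observe(); c=cam('wrist'); im=manip.get_image('wrist'); i2=manip.get_image('scene'); 
print(s['time_s'],s['ee_pos'],s['force'],s['gripper_width'],s['finger_force'],proj(c,(.576,.012,.018)),proj(c,s['ee_pos']))
a=cv2.resize(im[100:300,180:340],None,fx=2.5,fy=2.5); b=cv2.resize(i2[140:290,215:335],None,fx=3.33,fy=3.33)[:500]
b=cv2.resize(b,(400,500)); cv2.imwrite('pics/w4.png',np.hstack([a,b])); print(a.shape,proj(cam('scene'),(.576,.012,.018)))
```

```text
17.3 [0.57459317 0.01364934 0.14330167] [-0.82287993  0.13980336 -0.8401927 ] 0.02021704726745086 39.271249359153444 [258.26038884 187.54081342] [256.4190315  252.91267145]
(500, 400, 3) [274.9112903  214.29489359]
```

View pics/w4.png

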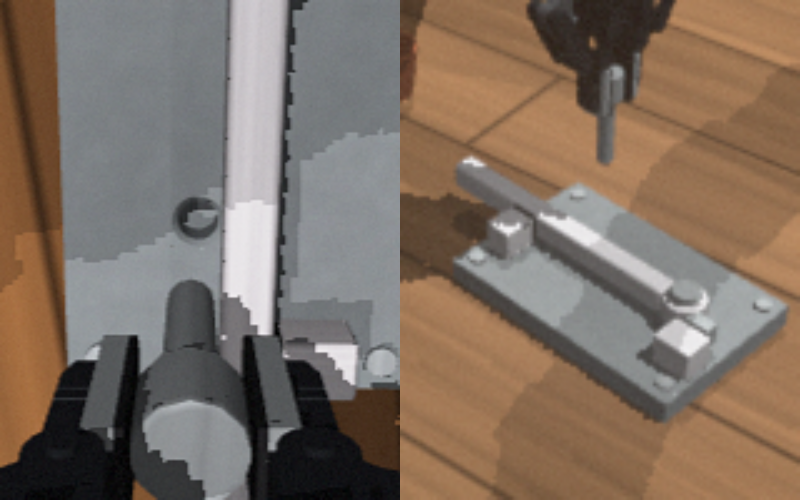

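The peg hangs upright between the pads, with its foot at crop (190,290), and the hole at (196,218) falls where predicted. I'll check the foot position before lowering.

Run:
```python
from h import *
c=cam('wrist'); T=manip.observe()['ee_pos']
print(T,'foot',ray(c,(180+190/2.5,100+293/2.5),T[2]-.047),'top',ray(c,(180+196/2.5,100+452/2.5),T[2]+.027))
print('proj foot if y=.012',(proj(c,(T[0],.012,T[2]-.047))-[180,100])*2.5,(proj(c,(T[0],T[1],T[2]-.047))-[180,100])*2.5)
# shank far silhouettes near the foot
im=cv2.imread('pics/w4.png',0)
for r in (284,292,300,320,340): print(r,im[r,155:225:3])
print(im[268:300:2,190])
```

```text
[0.57479257 0.01324188 0.14346535] foot [0.57463881 0.01413612 0.09646535] top [0.57576014 0.01433219 0.17046535]
proj foot if y=.012 [191.5524664  300.60554506] [190.99503714 296.15194343]
284 [153 152 153 150 150 148 143 111  82  78  80  81  77  71  68  66  84 126
 149 148 146 138 113 183]
292 [150 147 149 150 140  96  74  77  81  84  84  80  76  73  71  69  65  58
  60 113 147 137 115 146]
300 [148 149 150 146 111  75  74  82  81  82  82  79  78  73  72  71  67  60
  48  66 123 129  92 100]
320 [148 148 149 137  82  71  76  81  81  83  83  82  75  76  72  71  66  60
  54  42 101 126  84 100]
340 [152 148 147  91  71  76  79  83  86  84  84  82  77  73  74  72  67  61
  55  45  68  87 109 130]
[143 144 144 145 143 133  92  76  79  79  77  77  78  78  78  79]
```

Emit:
{"name": "servo_tool", "arguments": {
  "moves": [
    [0.001,-0.0013,-0.01,0],
    [0.001,-0.0013,-0.03,0],
    [0.001,-0.0013,-0.05,0],
    [0.001,-0.0013,-0.063,0],
    [0.001,-0.0013,-0.07,0],
    [0.001,-0.0013,-0.073,0],
    [0.001,-0.0013,-0.073,0],
    [0.001,-0.0013,-0.073,0]
  ]
}}

```text
time_s: 18.2
ee_pos: [0.5768, 0.0103, 0.0711]
tcp_rot: [[0.12, 0.993, 0.001], [0.993, -0.12, -0.0], [0.0, 0.001, -1.0]]
force: [-0.3, 0.3, -0.4]
gripper_width: 0.0203
finger_force: 39.3
```

Emit:
{"name": "servo_tool", "arguments": {
  "moves": [
    [0,0,-0.002,0],
    [0,0,-0.004,0],
    [0,0,-0.006,0],
    [0,0,-0.008,0]
  ]
}}

```text
time_s: 18.6
ee_pos: [0.5762, 0.0101, 0.0622]
tcp_rot: [[0.12, 0.993, 0.0], [0.993, -0.12, -0.0], [-0.0, 0.0, -1.0]]
force: [0.1, 0.3, -0.6]
gripper_width: 0.0206
finger_force: 39.3
```

Emit:
{"name": "servo_tool", "arguments": {
  "moves": [
    [0,0.001,0,0],
    [0,0.001,-0.002,0],
    [0,0.001,-0.004,0],
    [0,0.001,-0.006,0]
  ]
}}

```text
time_s: 19.0
ee_pos: [0.5761, 0.0112, 0.0561]
tcp_rot: [[0.12, 0.993, -0.0], [0.993, -0.12, -0.0], [-0.0, -0.0, -1.0]]
force: [-0.8, -0.6, -0.8]
gripper_width: 0.0205
finger_force: 39.3
```

Emit:
{"name": "servo_tool", "arguments": {
  "moves": [
    [0,0,-0.0015,0],
    [0,0,-0.003,0],
    [0,0,-0.004,0]
  ]
}}

```text
time_s: 19.3
ee_pos: [0.5761, 0.0112, 0.0522]
tcp_rot: [[0.12, 0.993, -0.0], [0.993, -0.12, -0.0], [-0.0, -0.0, -1.0]]
force: [0.7, 0.0, -0.5]
gripper_width: 0.0205
finger_force: 39.3
```

Emit:
{"name": "servo_tool", "arguments": {
  "moves": [
    [0,0,-0.001,0],
    [0,0,-0.002,0],
    [0,0,-0.002,0]
  ]
}}

```text
time_s: 19.6
ee_pos: [0.5763, 0.0113, 0.0505]
tcp_rot: [[0.12, 0.993, 0.0], [0.993, -0.12, -0.0], [-0.0, 0.0, -1.0]]
force: [-0.3, -1.7, 0.2]
gripper_width: 0.0203
finger_force: 39.4
```

Emit:
{"name": "servo_tool", "arguments": {
  "moves": [
    [0,0,0,0],
    [0,0,0,0],
    [0,0,0,0],
    [0,0,0,0],
    [0,0,0,0]
  ],
  "gripper": 0.05
}}

```text
time_s: 20.1
ee_pos: [0.5762, 0.0112, 0.0504]
tcp_rot: [[0.12, 0.993, 0.0], [0.993, -0.12, -0.0], [-0.0, 0.0, -1.0]]
force: [0.3, 0.0, 0.4]
gripper_width: 0.0498
finger_force: 0.0
```

Emit:
{"name": "servo_tool", "arguments": {
  "moves": [
    [0,0,0.01,0],
    [0,0,0.03,0],
    [0,0,0.06,0],
    [0,-0.02,0.1,0],
    [0,-0.05,0.13,0],
    [0,-0.075,0.15,0],
    [0,-0.075,0.15,0],
    [0,-0.075,0.15,0]
  ]
}}

```text
time_s: 20.9
ee_pos: [0.5763, -0.0641, 0.2011]
tcp_rot: [[0.121, 0.993, 0.001], [0.993, -0.121, -0.0], [0.0, 0.001, -1.0]]
force: [0.1, 0.7, 0.0]
gripper_width: 0.0501
finger_force: 0.0
```

Run:
```python
from h import *
s=manip.observe(); c=cam('wrist'); im=manip.get_image('wrist'); i2=manip.get_image('scene'); 
print(s['time_s'],s['ee_pos'],s['force'],'top exp',proj(c,(.576,.012,.077)))
a=cv2.resize(im[20:220,180:340],None,fx=2.5,fy=2.5); b=cv2.resize(i2[150:270,225:321],(400,500),interpolation=2)
cv2.imwrite('pics/w5.png',np.hstack([a,b])); cs=cam('scene')
for z in (.077,.085): print(z,((proj(cs,(.576,.012,z))-[225,150])*4.167).round(1))
```

```text
20.9 [ 0.57632832 -0.06411282  0.20107444] [0.06791413 0.73264616 0.00487176] top exp [244.57894     96.49711839]
0.077 [210.8 186.5]
0.085 [211.2 175. ]
```

View pics/w5.png

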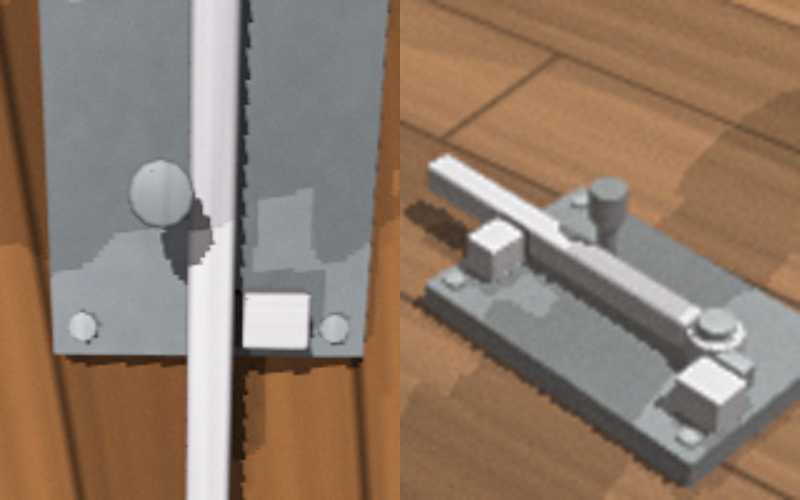

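The peg stands upright with its head at crop (160,193), matching the predicted fully-down height in both views. The lever lies against the stop.

```bash
python3 -c "
from bench import manip
print(manip.finish_job())"
```

```text
the job is handed in; nothing more can be done
None
```

The job is handed in, though no verdict came back: the lever was pressed against the stop at about 10 N (about 12 N including a vertical part), the keeper peg appears fully down in its hole, and the arm is clear of everything, at about 21 s.

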